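# Find the cast railcar by weight and set it in the train

### The arm

A 6-joint arm with a two-finger parallel gripper is mounted at the origin on a cart in front of the work surface, level with it; the furniture and walls round the work are solid. World frame = base frame: x ahead of the robot, y to its left, z up, the work surface at z = 0. Lengths are in m, angles in rad, forces in N, time in s.
With the tool pointing down it reaches from about 0.35 to 0.975 m from the base axis. Payload 4.9 kg.
Tool frame: the origin (TCP) lies between the finger pads; the fingertips stand 14 mm ahead of it and the grasp point (between the pads) lies 5 mm behind it; z points along the fingers, y is the line along which they close (so a half turn about z gives the same grasp; the last joint's range is limited). The gripper opens to 85 mm and grips with 20 to 120 N. Pads are 22 mm wide; open, the fingers measure 114 mm over their backs; the gripper's body (76 mm by 85 mm) begins 54 mm behind the grasp point. The pads swing forward as they close: fully open they stand 13 mm farther back than shut.
Start: joints at [1.112, 0.053, 1.613, -0, 1.476, -0.119], TCP at [0.208, 0.589, 0.245] pointing down, gripper open.
Joint ranges: [-3.01, 3.01], [-1.01, 2.22], [0.06, 2.58], [-1.02, 4.17], [0.09, 2.62], [-3.14, 3.14]. Speed limits (rad/s): [2.57, 2.57, 3.14, 3.14, 3.14, 3.14].

### API

Orientations are given as a unit quaternion [x, y, z, w].
In Python, from station import bot gives the robot as it stands.
- The arm moves only by the tool send_rows, never from a script. Its argument "steps" is a list that holds one entry, the list of rows, each a list of 4 numbers: the shift along the tool's x, y, z in units of 30 mm (1.0 is 30 mm), then the turn about the tool's z in units of 6 degrees (1.0 is 6 degrees). In form: [[[tx, ty, tz, roll], ...]]. A call has exactly 8 rows; each row is the pose to reach, as a shift and turn from the pose commanded when the call began, along the tool's axes at that moment; what a row does not reach only later rows make up. A row lasts 1/12 s, in which the tool goes at most 41.7 mm and 7.16 degrees, less where a joint would pass 70% of its speed; a pose out of reach is approached as far as the arm can. A call with a gripper value outside its range is refused whole. "gripper" is the opening, from -1 (shut) to 1 (fully open), set as the call begins (left out, the last holds). The fingers move at their own pace and stop on an object; the grip force is fixed at half the most. Time passes only in rows, so rows that repeat a pose let the fingers close, or fill a call up. It gives the time, the measured TCP pose, the force, the opening and the grip force at its end, in the units of the state.
- bot.read_state(): the state, without advancing time (a new reading comes with each control period).
- bot.camera(name): name is "scene" or "top" or "wrist"; returns (picture, depth): 384x512x3 uint8, red, green, blue; 384x512 float32, m along the optical axis (not along the pixel's ray), 0 where there is no reading.
- bot.camera_model(name): a dict with "fx", "fy", "cx", "cy" (pixels), "rvec" (rotation vector, rad) and "tvec" (3), from world to camera coordinates, as OpenCV has them. Camera axes: x right, y down, z forward; pixel columns grow to the right and rows downward; lengths in m; the calibration is good to about 2 mm. A picture is of the moment at which its call begins: read the wrist's pose just before it. camera_model takes no time and is no camera call; for the wrist camera it gives the pose at the moment of the call.
- bot.close_job(): hands the job in; it is judged then, once.
Trained networks look in the newest picture that a camera, given by its name, has taken for a name from the list of things; names that differ only in an ending like _2 or _b are one class to them, and where a whole thing is asked for, a point or a joint stands for the part that bears it (a point fixed in the world has none). Each returns a list of dicts, best first, with "confidence" (0 to 1); they miss things now and then, are a little off and sometimes report something else, mostly with a low value. They report only what shows in the picture. A call takes as long as a camera call. They do not tell look-alikes from the thing itself.
- bot.silhouettes(camera, target): "mask" (384x512 bool, what is visible of it) and "location" ([row, column] in pixels, amid what is visible of it).
The state is a dict: "t": time; "joints": joint angles; "joint_vel": joint speeds; "effort": joint torques, N m; "eef_pos": TCP position; "tcp_rot": TCP orientation; "force": force on the tool from outside, world axes, zero at the start; "torque": the same for the moment, N m; "gripper_width": finger opening in m; "gripper_force": force on a finger pad.
Only numpy, scipy, OpenCV 4.12 (cv2) and the standard library are available. Lean on these libraries where they do the work, as an engineer would, in place of code of your own. Each camera call takes 0.05 s, during which the arm holds its last target. There are 200 camera calls.

### The job

One of the four identical closed collector's cases still holds the heavy cast railcar; the others hold only a light packing block and must stay closed. Heft the closed cases one by one by their wooden plinths, setting each back where it stood, until you have felt the heavy one; take the cover off that case alone and lay it aside, lift the railcar out and set it fully down in the groove of the display stand, in the gap between the two railcars there, then put the cover properly back on its plinth. Leave the glue bottle and the earbud case where they are.

Things in the scene. Friction and masses are not known exactly. Their poses are not given: they have to be found in the camera images.
- plinth_a: dark wooden plinth of case A, one of four identical collector's cases in a loose row, all pointing the same way; 127 x 62 x 20 mm, its sides free down to the bench (the cover stands back 4 mm all round). On it a step 110 x 45 mm, top at z = 25.5 mm, rim narrowed 2 mm as a lead-in, locates the cover. Origin at the centre of its underside, x along its length, z up
- plinth_b: dark wooden plinth of case B, one of four identical collector's cases in a loose row, all pointing the same way; 127 x 62 x 20 mm, like case A. Plinth 0.11 to 0.15 kg, cover 0.05 kg; with the railcar the closed case weighs 0.16 to 0.2 kg more than with a packing block. Origin at the centre of its underside, x along its length, z up
- plinth_c: dark wooden plinth of case C, one of four identical collector's cases in a loose row, all pointing the same way; 127 x 62 x 20 mm, like case A. Origin at the centre of its underside, x along its length, z up
- plinth_d: dark wooden plinth of case D, one of four identical collector's cases in a loose row, all pointing the same way; 127 x 62 x 20 mm, like case A. Origin at the centre of its underside, x along its length, z up
- cover_a: grey lift-off cover of case A: open-bottomed box 119 x 54 mm outside, 114 x 49 mm inside, 28 mm high, walls 2.5 mm. Origin at the centre of its lower rim, x along its length, z up. Closed, its rim lies on the plinth at plinth z = 20 mm, centred, 2 mm play a side round the step, top at z = 48 mm; held only by its weight
- cover_b: grey lift-off cover of case B: open-bottomed box 119 x 54 mm outside, 114 x 49 mm inside, 28 mm high, walls 2.5 mm. Origin at the centre of its lower rim, x along its length, z up. Closed, its rim lies on the plinth at plinth z = 20 mm, centred, 2 mm play a side round the step, top at z = 48 mm; held only by its weight
- cover_c: grey lift-off cover of case C: open-bottomed box 119 x 54 mm outside, 114 x 49 mm inside, 28 mm high, walls 2.5 mm. Origin at the centre of its lower rim, x along its length, z up. Closed, its rim lies on the plinth at plinth z = 20 mm, centred, 2 mm play a side round the step, top at z = 48 mm; held only by its weight
- cover_d: grey lift-off cover of case D: open-bottomed box 119 x 54 mm outside, 114 x 49 mm inside, 28 mm high, walls 2.5 mm. Origin at the centre of its lower rim, x along its length, z up. Closed, its rim lies on the plinth at plinth z = 20 mm, centred, 2 mm play a side round the step, top at z = 48 mm; held only by its weight
- liner_a: felt lining of the recess (102 x 25 mm, floor at plinth z = 21 mm) in plinth A, part of it; origin on the plinth's axis, 20 mm above its underside. The railcar lies in one of the four, balsa packing blocks (21 x 62 x 12 mm, 15 g) in the others: loose, hidden while closed
- liner_b: felt lining of the recess (102 x 25 mm, floor at plinth z = 21 mm) in plinth B, part of it; origin on the plinth's axis, 20 mm above its underside. The railcar: body 17 mm wide, 92 mm long (99 mm over couplings), 18 mm high, 0.17 to 0.21 kg, along plinth x, body centred over the plinth within about 4 mm; in the recess its top is at plinth z = 39 mm, its sides free above z = 25.5 mm
- liner_c: felt lining of the recess (102 x 25 mm, floor at plinth z = 21 mm) in plinth C, part of it; origin on the plinth's axis, 20 mm above its underside. As in case A
- liner_d: felt lining of the recess (102 x 25 mm, floor at plinth z = 21 mm) in plinth D, part of it; origin on the plinth's axis, 20 mm above its underside. As in case A
- stand: low wooden display stand, fixed to the bench, 62 x 350 x 18 mm; origin at the centre of its underside, y along its length, z up. A centred groove 24 mm wide runs along y, felt floor at z = 13 mm, its sides' tops at z = 18 mm. At each end of it a railcar is fixed (17 mm wide, 103 mm long, tops at z = 31 mm); between them, centred on the stand, is the empty gap, 126 mm long
- groove_felt: grey felt strip on the floor of the stand's groove, 24 x 338 x 1 mm, part of the stand; origin at the stand's centre, 12 mm above the bench
- glue: bystander: white glue bottle, 38 mm across, 72 mm high, standing among the cases; origin at the centre of its underside
- earbuds: bystander: round black earbud case, 55 mm across, 24 mm high, lying among the cases; origin at the centre of its underside
- drive: flat black zip case beside the row, fixed, 122 (x) x 78 (y) x 15 mm; origin at the centre of its underside
- tape: flat roll of masking tape beside the row, fixed, 100 mm across, 25 mm high; origin at the centre of its underside
Not all that is in view belongs to the job. What is shaped like the plinth_b but red is not meant.

How it is judged:
On the way, in this order (a step that is already met when the one before it is completed fails the run):
1. the case that holds the railcar is lifted clear of the bench by more than 12 mm, closed (((height (world z) of plinth_a above 0.012 m and (horizontal distance between cover_a and plinth_a below 0.005 m and z of cover_a in the frame of plinth_a below 0.0225 m) and contact force between liner_a and anything else above 1 N) or (height (world z) of plinth_b above 0.012 m and (horizontal distance between cover_b and plinth_b below 0.005 m and z of cover_b in the frame of plinth_b below 0.0225 m) and contact force between liner_b and anything else above 1 N) or (height (world z) of plinth_c above 0.012 m and (horizontal distance between cover_c and plinth_c below 0.005 m and z of cover_c in the frame of plinth_c below 0.0225 m) and contact force between liner_c and anything else above 1 N) or (height (world z) of plinth_d above 0.012 m and (horizontal distance between cover_d and plinth_d below 0.005 m and z of cover_d in the frame of plinth_d below 0.0225 m) and contact force between liner_d and anything else above 1 N))), for 0.1 s.
2. that case stands on the bench again with its cover laid aside and let go and the railcar still in it (((distance between cover_a and plinth_a above 0.05 m and contact force between liner_a and anything else above 1 N and (height (world z) of plinth_a below 0.004 m and angle between plinth_a's own z axis and vertical below 0.05 rad and distance of plinth_a from where it was at the start of the episode below 0.04 m) and contact force between the fingers and cover_a below 0.05 N) or (distance between cover_b and plinth_b above 0.05 m and contact force between liner_b and anything else above 1 N and (height (world z) of plinth_b below 0.004 m and angle between plinth_b's own z axis and vertical below 0.05 rad and distance of plinth_b from where it was at the start of the episode below 0.04 m) and contact force between the fingers and cover_b below 0.05 N) or (distance between cover_c and plinth_c above 0.05 m and contact force between liner_c and anything else above 1 N and (height (world z) of plinth_c below 0.004 m and angle between plinth_c's own z axis and vertical below 0.05 rad and distance of plinth_c from where it was at the start of the episode below 0.04 m) and contact force between the fingers and cover_c below 0.05 N) or (distance between cover_d and plinth_d above 0.05 m and contact force between liner_d and anything else above 1 N and (height (world z) of plinth_d below 0.004 m and angle between plinth_d's own z axis and vertical below 0.05 rad and distance of plinth_d from where it was at the start of the episode below 0.04 m) and contact force between the fingers and cover_d below 0.05 N))), for 0.1 s.
3. the railcar rests fully in the stand's groove (the felt carries its weight) (contact force between groove_felt and anything else above 1.3 N and contact force between the fingers and anything else below 0.05 N), for 0.2 s.
At the end, for the whole second after the job is handed in: The railcar's weight rests wholly on the felt of the groove; all four cases are closed (covers centred within 5 mm, rim down within 2.5 mm) and stand upright on the bench within 40 mm of where they stood; glue bottle and earbud case within 20 mm of theirs; all at rest (contact force between groove_felt and anything else between 1.3 and 2.6 N and horizontal distance between cover_a and plinth_a below 0.005 m and z of cover_a in the frame of plinth_a below 0.0225 m and height (world z) of each of plinth_a, plinth_b, plinth_c, plinth_d below 0.004 m and angle between each of plinth_a, plinth_b, plinth_c, plinth_d's own z axis and vertical below 0.05 rad and distance of each of plinth_a, plinth_b, plinth_c, plinth_d from where it was at the start of the episode below 0.04 m and linear speed of each of plinth_a, cover_a, plinth_b, cover_b, plinth_c, cover_c, plinth_d, cover_d below 0.02 m/s and horizontal distance between cover_b and plinth_b below 0.005 m and z of cover_b in the frame of plinth_b below 0.0225 m and horizontal distance between cover_c and plinth_c below 0.005 m and z of cover_c in the frame of plinth_c below 0.0225 m and horizontal distance between cover_d and plinth_d below 0.005 m and z of cover_d in the frame of plinth_d below 0.0225 m and distance of each of glue, earbuds from where it was at the start of the episode below 0.02 m); the robot touches nothing.
It fails at once if the cover of a case without the railcar is lifted off ((contact force between the fingers and cover_a above 0.2 N and distance between cover_a and plinth_a above 0.034 m and contact force between liner_a and anything else below 0.4 N and contact force between groove_felt and anything else below 0.6 N) or (contact force between the fingers and cover_b above 0.2 N and distance between cover_b and plinth_b above 0.034 m and contact force between liner_b and anything else below 0.4 N and contact force between groove_felt and anything else below 0.6 N) or (contact force between the fingers and cover_c above 0.2 N and distance between cover_c and plinth_c above 0.034 m and contact force between liner_c and anything else below 0.4 N and contact force between groove_felt and anything else below 0.6 N) or (contact force between the fingers and cover_d above 0.2 N and distance between cover_d and plinth_d above 0.034 m and contact force between liner_d and anything else below 0.4 N and contact force between groove_felt and anything else below 0.6 N)).
It fails at once if the glue bottle or the earbud case is pushed away by more than 30 mm or knocked over (distance of any of glue, earbuds from where it was at the start of the episode above 0.03 m or angle between glue's own z axis and vertical above 0.6 rad).
It also fails if it takes over 72 s, if anything falls off the work surface, if the arm or the gripper's body presses on something with over 40 N, if the wrist force passes 120 N, or if a joint passes its speed limit or range.

## Working session

There is one attempt and no reset: what is moved stays moved. The work goes in short steps, Python scripts to look and compute and a tool call to move; the robot and the scene stay as the last step left them, time stands still between calls to the robot, and variables do not carry over. Pictures are saved under pics/ and viewed, at most 10 in all, crops included, and the job is handed in when it is done.

Besides the shell and the picture viewer there is one more tool, called as name([rows], argument=value, ...), one row to a line, values as JSON. send_rows: Moves the arm, as the interface text tells. Its arguments: {"type":"object","properties":{"steps":{"type":"array"},"gripper":{"type":"number"}},"required":["steps"]}

```bash
ls; mkdir -p pics; cat > h.py <<'E'
import numpy as np, cv2
from station import bot
from scipy.spatial.transform import Rotation as R
def cam(n):
    m=bot.camera_model(n); img,d=bot.camera(n); return img,d,m
def world(m,d):
    v,u=np.mgrid[0:d.shape[0],0:d.shape[1]]
    P=np.stack([(u-m['cx'])/m['fx']*d,(v-m['cy'])/m['fy']*d,d],-1)
    Rm=cv2.Rodrigues(np.array(m['rvec'],float))[0]
    return (P-np.array(m['tvec']))@Rm
def save(n,img): cv2.imwrite('pics/'+n+'.png',img[...,::-1])
E
python3 - <<'E'
from h import *
s=bot.read_state(); print({k:np.round(v,3) for k,v in s.items()})
a=cam('top'); b=cam('scene')
np.savez('v0.npz',ti=a[0],td=a[1],si=b[0],sd=b[1]); 
import pickle; pickle.dump((a[2],b[2]),open('m.pkl','wb'))
im=np.vstack([a[0],b[0]])
cv2.imwrite('pics/a.png',cv2.resize(np.hstack([a[0]]),(780,585))[...,::-1]); save('b',b[0])
for n in ['plinth_b','cover_b','stand','groove_felt','glue','earbuds']:
  for c,(img,d,m) in (('top',a),('scene',b)):
    W=world(m,d)
    for o in bot.silhouettes(c,n):
        k=o['mask']&(d>0); p=W[k]
        if len(p)==0: continue
        r=cv2.minAreaRect(p[:,:2].astype(np.float32)*1000)
        print(n,c,round(o['confidence'],2),np.round(o['location']),k.sum(),np.round(np.median(p,0),3),np.round(r[0]),np.round(r[1]),round(r[2],1),'z',np.round(np.percentile(p[:,2],[5,95]),3),'col',img[o['mask']].mean(0).astype(int))
E
```

```text
pics
{'t': np.float64(0.0), 'joints': array([ 1.112,  0.053,  1.614,  0.   ,  1.476, -0.119]), 'joint_vel': array([0.002, 0.002, 0.002, 0.   , 0.   , 0.001]), 'effort': array([ 2.0000e-03, -3.9368e+01, -3.7018e+01, -0.0000e+00,  7.0000e-03,
       -0.0000e+00]), 'eef_pos': array([0.208, 0.589, 0.244]), 'tcp_rot': array([ 0.169,  0.986, -0.001, -0.   ]), 'force': array([-0.163,  0.669,  0.133]), 'torque': array([-0.049,  0.009,  0.019]), 'gripper_force': np.float64(0.0), 'gripper_width': np.float64(0.086)}
plinth_b top 0.89 [162. 326.] 730 [ 0.632 -0.261  0.021] [ 638. -265.] [131.  71.] 75.1 z [0.014 0.027] col [121  64  60]
plinth_b top 0.68 [234. 198.] 54 [0.409 0.156 0.019] [412. 168.] [36. 74.] 42.7 z [0.006 0.023] col [87 73 61]
plinth_b top 0.65 [222. 232.] 65 [0.426 0.047 0.018] [446.  50.] [ 46. 120.] 68.5 z [0.008 0.03 ] col [89 76 65]
plinth_b top 0.4 [214. 281.] 141 [ 0.457 -0.109  0.018] [ 460. -113.] [132.  50.] 28.0 z [-0.002  0.04 ] col [67 57 49]
plinth_b scene 0.6 [244. 272.] 89 [ 0.413 -0.155  0.016] [ 458. -165.] [ 52. 126.] 66.9 z [0.004 0.021] col [117  83  60]
p
[... 1889 characters left out ...]

groove_felt scene 0.43 [173. 261.] 145 [0.658 0.026 0.012] [657.  28.] [131.  26.] 88.2 z [0.009 0.016] col [166 152 144]
glue top 0.61 [215. 156.] 202 [0.453 0.279 0.068] [462. 291.] [60. 43.] 62.5 z [-0.003  0.074] col [146 137 125]
glue scene 0.52 [176. 168.] 220 [0.449 0.271 0.047] [461. 287.] [60. 43.] 47.3 z [0.002 0.074] col [224 213 196]
earbuds top 0.51 [203. 325.] 247 [ 0.477 -0.244  0.022] [ 479. -248.] [52. 61.] 5.9 z [-0.     0.027] col [52 45 37]
earbuds scene 0.82 [242. 304.] 239 [ 0.472 -0.25   0.022] [ 476. -248.] [50. 51.] 3.9 z [0.01  0.026] col [57 51 46]
earbuds scene 0.38 [213. 221.] 149 [0.416 0.044 0.015] [448.  47.] [ 56. 132.] 66.9 z [0.005 0.021] col [121  89  67]
```

View pics/a.png

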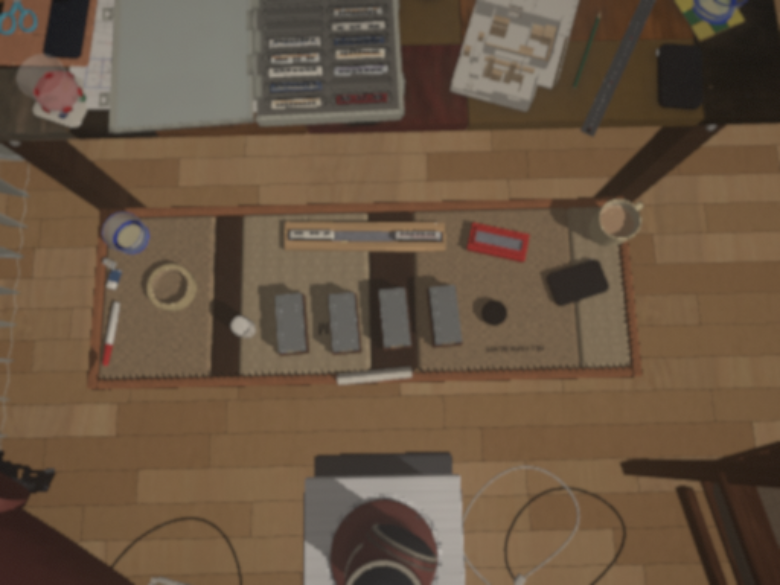

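View pics/b.png

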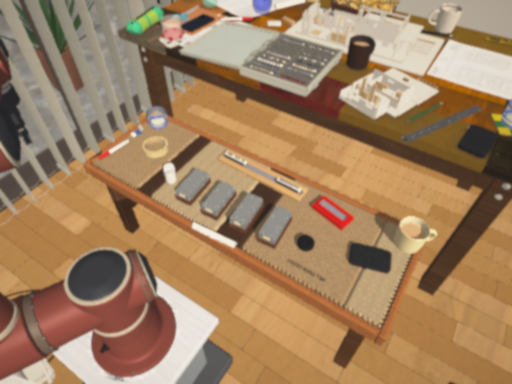

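Top view: four grey cases in a row (about rows 320, columns 290 to 445), glue at (242,327) to their left, earbuds at (494,313) to the right, stand at (365,236), red look-alike at (498,242). The scene view agrees.

```bash
python3 - <<'E'
from h import *
import pickle
z=np.load('v0.npz'); ms=pickle.load(open('m.pkl','rb'))
for nm,i,d,m in (('top',z['ti'],z['td'],ms[0]),('scene',z['si'],z['sd'],ms[1])):
    W=world(m,d)
    k=(d>0)&(W[...,2]>.040)&(W[...,2]<.056)&(abs(W[...,0]-.46)<.1)&(abs(W[...,1])<.25)
    n,l,s,c=cv2.connectedComponentsWithStats(k.astype(np.uint8))
    for j in range(1,n):
        if s[j,4]<200: continue
        p=W[l==j]; r=cv2.minAreaRect(p[:,:2].astype(np.float32)*1000)
        q=p[:,:2]-p[:,:2].mean(0); ev=np.linalg.svd(q,full_matrices=False)[2][0]
        print(nm,np.round(r[0],1),np.round(r[1]),round(r[2],1),'mean',np.round(p.mean(0),4),'yaw',np.degrees(np.arctan(ev[1]/ev[0])).round(1))
    # stand
    k=(d>0)&(W[...,2]>.0255)&(W[...,2]<.04)&(abs(W[...,0]-.655)<.06)&(abs(W[...,1]-.02)<.2)
    n,l,s,c=cv2.connectedComponentsWithStats(k.astype(np.uint8))
    for j in range(1,n):
        if s[j,4]<30: continue
        p=W[l==j]; r=cv2.minAreaRect(p[:,:2].astype(np.float32)*1000)
        print(nm,'car',np.round(r[0],1),np.round(r[1]),round(r[2],1),np.round(p.mean(0),4))
    k=(d>0)&(W[...,2]>.010)&(W[...,2]<.04)&(abs(W[...,0]-.655)<.06)&(abs(W[...,1]-.02)<.22)
    r=cv2.minAreaRect(W[k][:,:2].astype(np.float32)*1000); print(nm,'stand',r)
E
```

```text
top [ 473.6 -137.5] [119.  54.] 4.9 mean [ 0.4734 -0.1373  0.0474] yaw 4.5
top [470.5 -31.9] [119.  54.] 4.5 mean [ 0.4695 -0.0317  0.0474] yaw 4.2
top [463.6 185.1] [120.  55.] 4.3 mean [0.4629 0.1849 0.0473] yaw 4.4
top [462.6  74.2] [120.  54.] 4.4 mean [0.462  0.074  0.0474] yaw 4.9
top car [655.2 142.8] [93. 20.] 87.4 [0.6555 0.1427 0.0297]
top car [648.6 -87.4] [92. 21.] 87.2 [ 0.6484 -0.0864  0.0291]
top stand ((652.9659423828125, 0.83721923828125), (403.1899108886719, 64.89802551269531), 87.89183044433594)
scene [464.1 183.4] [122.  57.] 4.9 mean [0.4606 0.1811 0.0475] yaw 4.6
scene [463.2  72.2] [121.  56.] 3.8 mean [0.4597 0.0702 0.0476] yaw 3.8
scene [469.9 -33.7] [123.  56.] 4.2 mean [ 0.4663 -0.0356  0.0476] yaw 4.1
scene [ 473. -140.] [123.  54.] 4.8 mean [ 0.4698 -0.1409  0.0476] yaw 4.2
scene car [654.5 139. ] [95. 22.] 89.4 [0.6544 0.139  0.0294]
scene car [645.9 -89.2] [94. 23.] 86.3 [ 0.6468 -0.0899  0.0295]
scene stand ((652.111328125, 1.00390625), (401.2539367675781, 69.30077362060547), 87.65049743652344)
```

send_rows([
  [[-1.3, -1.0, 0, -0.5], [-2.6, -2.0, 0, -1.0], [-3.9, -3.0, 0, -1.5], [-5.2, -4.0, 0, -2.0], [-6.5, -5.0, 0, -2.5], [-7.8, -6.0, 0, -3.0], [-9.1, -7.0, 0, -3.5], [-10.4, -8.0, 0, -3.98]],
], gripper=1)

```text
t: 1.37
eef_pos: [0.3903, 0.3078, 0.2456]
tcp_rot: [-0.04, 0.999, 0.0, 0.0]
force: [1.0, 0.4, -0.3]
gripper_width: 0.0856
gripper_force: 0.0
```

```bash
cat >> h.py <<'E'
def show(target=None,yaw=None):
    s=bot.read_state(); r=R.from_quat(s['tcp_rot']).as_matrix()
    ty=np.degrees(np.arctan2(r[1,1],r[0,1]))
    print('t',round(float(s['t']),2),'pos',np.round(s['eef_pos'],4),'tooly',ty.round(2),'tilt',np.round(r[:,2],3),'F',np.round(s['force'],2),'w',round(float(s['gripper_width']),4),'gf',round(float(s['gripper_force']),1))
    if target is not None:
        d=r.T@(np.array(target)-s['eef_pos'])/.03
        print(' shift units',np.round(d,3),'roll',None if yaw is None else round(-(yaw-ty)/6,3))
E
python3 -c "
from h import *
show((.463,.1845,.13),94.4)
img,d,m=cam('wrist'); save('w1',img)
s=bot.read_state();r=R.from_quat(s['tcp_rot']).as_matrix()
L=(world(m,d)-s['eef_pos'])@r
k=(d>0)&(L[...,2]<.08)
print(k.sum(),d[d>0].min())
if k.sum():
  p=L[k]; print(np.percentile(p,[0,1,50,99,100],axis=0).round(4))
"
```

```text
t 1.37 pos [0.3903 0.3078 0.2456] tooly 94.57 tilt [ 0.001  0.    -1.   ] F [ 0.97  0.4  -0.28] w 0.0856 gf 0.0
 shift units [-2.083 -4.292  3.854] roll 0.029
36678 0.058165763
[[-0.0109 -0.0676 -0.0819]
 [-0.0067 -0.0618 -0.0795]
 [ 0.0131  0.0089 -0.0561]
 [ 0.0214  0.0753 -0.0041]
 [ 0.0232  0.0804  0.002 ]]
```

send_rows([
  [[-0.5, -1.0, 0.9, 0], [-1.0, -2.1, 1.9, 0], [-1.5, -3.2, 2.9, 0], [-2.08, -4.29, 3.85, 0], [-2.08, -4.29, 3.85, 0], [-2.08, -4.29, 3.85, 0], [-2.08, -4.29, 3.85, 0], [-2.08, -4.29, 3.85, 0]],
])

```text
t: 2.08
eef_pos: [0.4621, 0.1868, 0.1309]
tcp_rot: [-0.039, 0.999, 0.0, 0.001]
force: [0.7, 0.5, -0.4]
gripper_width: 0.0854
gripper_force: 0.0
```

```bash
python3 -c "
from h import *
show((.4633,.1843,.011),94.4)"
```

```text
t 2.08 pos [0.4621 0.1868 0.1309] tooly 94.42 tilt [ 0.001  0.001 -1.   ] F [ 0.68  0.46 -0.37] w 0.0854 gf 0.0
 shift units [-0.026 -0.09   3.996] roll 0.004
```

send_rows([
  [[-0.02, -0.08, 0.9, 0], [-0.02, -0.08, 1.8, 0], [-0.02, -0.08, 2.6, 0], [-0.02, -0.08, 3.2, 0], [-0.02, -0.08, 3.7, 0], [-0.02, -0.08, 3.95, 0], [-0.02, -0.08, 4.0, 0], [-0.02, -0.08, 4.0, 0]],
])

```text
t: 2.75
eef_pos: [0.4629, 0.1846, 0.0106]
tcp_rot: [-0.039, 0.999, 0.0, 0.001]
force: [-0.1, 0.8, -0.3]
gripper_width: 0.0853
gripper_force: 0.0
```

send_rows([
  [[0, 0, 0, 0], [0, 0, 0, 0], [0, 0, 0, 0], [0, 0, 0, 0], [0, 0, 0, 0], [0, 0, 0, 0], [0, 0, 0, 0], [0, 0, 0, 0]],
], gripper=0.2)

```text
t: 3.42
eef_pos: [0.4641, 0.1841, 0.0118]
tcp_rot: [-0.039, 0.999, 0.0, 0.002]
force: [-0.9, 0.2, 6.8]
gripper_width: 0.0606
gripper_force: 67.1
```

send_rows([
  [[0, 0, -0.15, 0], [0, 0, -0.35, 0], [0, 0, -0.55, 0], [0, 0, -0.75, 0], [0, 0, -0.85, 0], [0, 0, -0.85, 0], [0, 0, -0.85, 0], [0, 0, -0.85, 0]],
])

```text
t: 4.08
eef_pos: [0.4623, 0.1836, 0.035]
tcp_rot: [-0.038, 0.999, -0.0, -0.0]
force: [-0.4, -0.1, -4.5]
gripper_width: 0.0608
gripper_force: 66.0
```

send_rows([
  [[0, 0, 0, 0], [0, 0, 0, 0], [0, 0, 0, 0], [0, 0, 0, 0], [0, 0, 0, 0], [0, 0, 0, 0], [0, 0, 0, 0], [0, 0, 0, 0]],
])

```text
t: 4.75
eef_pos: [0.4626, 0.1837, 0.0353]
tcp_rot: [-0.038, 0.999, -0.0, 0.0]
force: [-0.2, -0.8, -4.1]
gripper_width: 0.0608
gripper_force: 66.0
```

-4.1 N against a -0.3 N baseline is about 3.8 N, which is the heavy case. I'll set it back.

send_rows([
  [[0, 0, 0.15, 0], [0, 0, 0.35, 0], [0, 0, 0.52, 0], [0, 0, 0.65, 0], [0, 0, 0.73, 0], [0, 0, 0.78, 0], [0, 0, 0.78, 0], [0, 0, 0.78, 0]],
])

```text
t: 5.42
eef_pos: [0.4629, 0.1838, 0.012]
tcp_rot: [-0.038, 0.999, 0.0, 0.0]
force: [-0.5, 0.7, -3.7]
gripper_width: 0.0607
gripper_force: 65.9
```

send_rows([
  [[0, 0, 0, 0], [0, 0, 0, 0], [0, 0, 0, 0], [0, 0, 0, 0], [0, 0, 0, 0], [0, 0, 0, 0], [0, 0, 0, 0], [0, 0, 0, 0]],
], gripper=1)

```text
t: 6.08
eef_pos: [0.4626, 0.1837, 0.0119]
tcp_rot: [-0.038, 0.999, -0.0, 0.0]
force: [-1.2, -0.4, 0.4]
gripper_width: 0.0853
gripper_force: 0.0
```

send_rows([
  [[0, 0, -0.1, 0], [0, 0, -0.5, 0], [0, 0, -1.2, 0], [0, 0, -2.1, 0], [0, 0, -3.0, 0], [0, 0, -3.5, 0], [0, 0, -3.5, 0], [0, 0, -3.5, 0]],
])

```text
t: 6.75
eef_pos: [0.4635, 0.1839, 0.1187]
tcp_rot: [-0.039, 0.999, 0.0, 0.002]
force: [-1.0, 0.9, -0.2]
gripper_width: 0.0856
gripper_force: 0.0
```

```bash
python3 - <<'E'
from h import *
import pickle
show((.4633,.1843,.037),94.4)
z=np.load('v0.npz'); ms=pickle.load(open('m.pkl','rb'))
W=world(ms[0],z['td']); k=(abs(W[...,0]-.565)<.068)&(abs(W[...,1]-.29)<.062)&(z['td']>0)
print('spot z',np.percentile(W[k][:,2],[0,2,50,98,100]).round(4))
img,d,m=cam('wrist'); W=world(m,d)
k=(d>0)&(W[...,2]>.043)&(W[...,2]<.053)&(abs(W[...,0]-.463)<.1)&(abs(W[...,1]-.184)<.05)
p=W[k]; print('cover',k.sum(),cv2.minAreaRect(p[:,:2].astype(np.float32)*1000),np.median(p[:,2]))
k=(d>0)&(W[...,2]>.014)&(W[...,2]<.053)&(abs(W[...,0]-.463)<.1)&(abs(W[...,1]-.184)<.05)
p=W[k]; print('plinth',k.sum(),cv2.minAreaRect(p[:,:2].astype(np.float32)*1000))
save('w2',img)
E
```

```text
t 6.75 pos [0.4635 0.1839 0.1187] tooly 94.41 tilt [ 0.003  0.001 -1.   ] F [-1.04  0.86 -0.16] w 0.0856 gf 0.0
 shift units [0.013 0.011 2.722] roll 0.002
spot z [-0.0136 -0.008  -0.0011  0.0042  0.007 ]
cover 13634 ((465.9387512207031, 184.8508758544922), (119.15442657470703, 54.200706481933594), 4.439244270324707) 0.04779749096693636
plinth 14372 ((464.7789611816406, 184.7822265625), (124.24720764160156, 62.11896896362305), 4.3721513748168945)
```

View pics/w2.png

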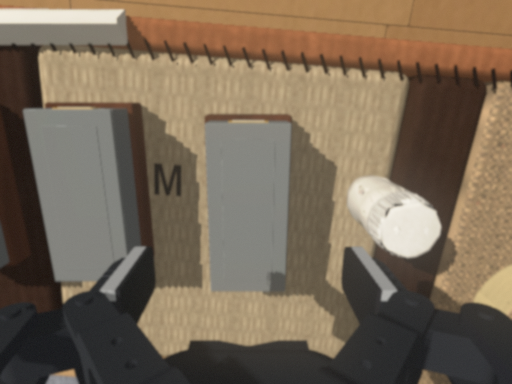

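The wrist view shows the case closed again at (248,205) with the glue clear of it at (395,215). Next I'll take the cover.

send_rows([
  [[-0.05, 0.03, 0.7, 0], [-0.05, 0.03, 1.4, 0], [-0.05, 0.03, 2.0, 0], [-0.05, 0.03, 2.45, 0], [-0.05, 0.03, 2.65, 0], [-0.05, 0.03, 2.72, 0], [-0.05, 0.03, 2.72, 0], [-0.05, 0.03, 2.72, 0]],
])

```text
t: 7.47
eef_pos: [0.4643, 0.1848, 0.0356]
tcp_rot: [-0.038, 0.999, 0.0, 0.0]
force: [-0.4, 0.3, -0.0]
gripper_width: 0.0852
gripper_force: 0.0
```

send_rows([
  [[0, 0, 0, 0], [0, 0, 0, 0], [0, 0, 0, 0], [0, 0, 0, 0], [0, 0, 0, 0], [0, 0, 0, 0], [0, 0, 0, 0], [0, 0, 0, 0]],
], gripper=0.1)

```text
t: 8.13
eef_pos: [0.465, 0.185, 0.0365]
tcp_rot: [-0.038, 0.999, 0.0, 0.001]
force: [-1.1, -0.4, 6.3]
gripper_width: 0.0532
gripper_force: 64.3
```

send_rows([
  [[0, 0, -0.2, 0], [0, 0, -0.5, 0], [0, 0, -0.9, 0], [0, 0, -1.4, 0], [0, 0, -2.0, 0], [0, 0, -2.6, 0], [0, 0, -3.0, 0], [0, 0, -3.0, 0]],
])

```text
t: 8.8
eef_pos: [0.4661, 0.1853, 0.1293]
tcp_rot: [-0.039, 0.999, 0.001, 0.003]
force: [0.7, 0.6, 0.1]
gripper_width: 0.0529
gripper_force: 63.8
```

send_rows([
  [[-0.4, 0.4, 0, 0], [-1.1, 1.0, 0, 0], [-1.9, 1.7, 0, 0], [-2.7, 2.4, 0, 0], [-3.3, 3.0, 0, 0], [-3.59, 3.23, 0, 0], [-3.59, 3.23, 0, 0], [-3.59, 3.23, 0, 0]],
])

```text
t: 9.47
eef_pos: [0.5633, 0.2895, 0.1241]
tcp_rot: [-0.039, 0.999, -0.0, -0.001]
force: [-0.7, -0.5, -0.1]
gripper_width: 0.0529
gripper_force: 63.7
```

```bash
python3 -c "
from h import *
show((.565,.290,.017),94.4)"
```

```text
t 9.47 pos [0.5633 0.2895 0.1241] tooly 94.44 tilt [-0.002 -0.001 -1.   ] F [-0.7  -0.47 -0.09] w 0.0529 gf 63.7
 shift units [-0.064  0.015  3.569] roll 0.006
```

send_rows([
  [[0, 0, 0.7, 0], [0, 0, 1.5, 0], [0, 0, 2.2, 0], [0, 0, 2.8, 0], [0, 0, 3.2, 0], [0, 0, 3.45, 0], [0, 0, 3.58, 0], [0, 0, 3.58, 0]],
])

```text
t: 10.13
eef_pos: [0.5637, 0.2893, 0.0178]
tcp_rot: [-0.038, 0.999, -0.0, -0.0]
force: [-0.2, 0.3, -0.4]
gripper_width: 0.0531
gripper_force: 63.7
```

send_rows([
  [[0, 0, 0, 0], [0, 0, 0, 0], [0, 0, 0.02, 0], [0, 0, 0.02, 0], [0, 0, 0.02, 0], [0, 0, 0.02, 0], [0, 0, 0.02, 0], [0, 0, 0.02, 0]],
])

```text
t: 10.8
eef_pos: [0.5639, 0.2896, 0.0173]
tcp_rot: [-0.039, 0.999, -0.0, -0.0]
force: [0.0, 0.2, -0.4]
gripper_width: 0.0531
gripper_force: 63.7
```

send_rows([
  [[0, 0, 0, 0], [0, 0, 0, 0], [0, 0, 0, 0], [0, 0, 0, 0], [0, 0, 0, 0], [0, 0, 0, 0], [0, 0, 0, 0], [0, 0, 0, 0]],
], gripper=1)

```text
t: 11.47
eef_pos: [0.5639, 0.2896, 0.0173]
tcp_rot: [-0.038, 0.999, -0.0, 0.0]
force: [0.2, 0.2, 0.5]
gripper_width: 0.0855
gripper_force: 0.0
```

send_rows([
  [[0, 0, -0.2, 0], [0, 0, -0.8, 0], [0, 0, -1.6, 0], [0, 0, -2.5, 0], [0, 0, -3.4, 0], [0, 0, -3.6, 0], [0, 0, -3.6, 0], [0, 0, -3.6, 0]],
])

```text
t: 12.13
eef_pos: [0.5638, 0.2896, 0.1252]
tcp_rot: [-0.038, 0.999, 0.0, 0.0]
force: [-1.0, 0.2, 0.6]
gripper_width: 0.0854
gripper_force: 0.0
```

send_rows([
  [[0.5, -0.5, 0, 0], [1.2, -1.1, 0, 0], [2.0, -1.8, 0, 0], [2.8, -2.5, 0, 0], [3.4, -3.0, 0, 0], [3.59, -3.23, 0, 0], [3.59, -3.23, 0, 0], [3.59, -3.23, 0, 0]],
])

```text
t: 12.8
eef_pos: [0.4639, 0.1847, 0.1245]
tcp_rot: [-0.038, 0.999, 0.0, -0.0]
force: [-0.0, -0.4, 0.3]
gripper_width: 0.0852
gripper_force: 0.0
```

```bash
python3 - <<'E'
from h import *
show()
img,d,m=cam('wrist'); W=world(m,d); save('w3',img)
k=(d>0)&(W[...,2]>.033)&(W[...,2]<.045)&(abs(W[...,0]-.463)<.065)&(abs(W[...,1]-.184)<.035)
p=W[k]; print('car',k.sum(),cv2.minAreaRect(p[:,:2].astype(np.float32)*1000),np.median(p[:,2]))
k=(d>0)&(W[...,2]>.017)&(W[...,2]<.04)&(abs(W[...,0]-.463)<.08)&(abs(W[...,1]-.184)<.05)
p=W[k]; print('plinth',k.sum(),cv2.minAreaRect(p[:,:2].astype(np.float32)*1000))
E
```

```text
t 12.8 pos [0.4639 0.1847 0.1245] tooly 94.37 tilt [-0.001  0.    -1.   ] F [-0.02 -0.36  0.31] w 0.0852 gf 0.0
car 3401 ((465.8000793457031, 183.39044189453125), (90.8974380493164, 21.531957626342773), 4.192674160003662) 0.037295100837188164
plinth 12584 ((465.3916015625, 184.83865356445312), (126.28736114501953, 62.043643951416016), 4.311410903930664)
```

View pics/w3.png

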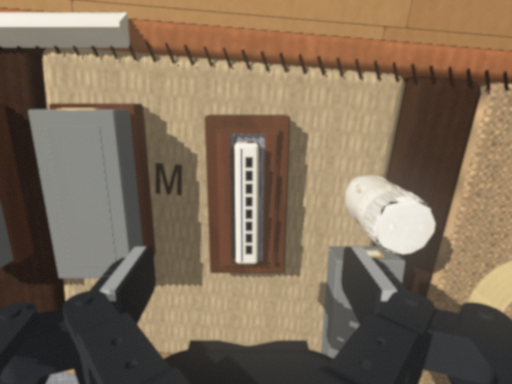

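The open case at (247,195) shows the railcar lying lengthwise in it. The cover lies aside at about (370,290).

send_rows([
  [[-0.05, -0.04, 0.7, 0], [-0.05, -0.04, 1.4, 0], [-0.05, -0.04, 2.0, 0], [-0.05, -0.04, 2.45, 0], [-0.05, -0.04, 2.68, 0], [-0.05, -0.04, 2.77, 0], [-0.05, -0.04, 2.77, 0], [-0.05, -0.04, 2.77, 0]],
])

```text
t: 13.52
eef_pos: [0.4665, 0.1841, 0.043]
tcp_rot: [-0.039, 0.999, 0.0, 0.001]
force: [0.9, 0.5, 0.4]
gripper_width: 0.0852
gripper_force: 0.0
```

send_rows([
  [[0, 0, 0, 0], [0, 0, 0, 0], [0, 0, 0, 0], [0, 0, 0, 0], [0, 0, 0, 0], [0, 0, 0, 0], [0, 0, 0, 0], [0, 0, 0, 0]],
], gripper=-1)

```text
t: 14.18
eef_pos: [0.4659, 0.1837, 0.0427]
tcp_rot: [-0.038, 0.999, 0.0, 0.0]
force: [-1.3, 0.1, 3.8]
gripper_width: 0.0148
gripper_force: 61.1
```

```bash
python3 -c "
from h import *
show(); print(bot.read_state()['joints'])"
```

```text
t 14.18 pos [0.4659 0.1837 0.0427] tooly 94.41 tilt [ 0.001  0.    -1.   ] F [-1.32  0.08  3.83] w 0.0148 gf 61.1
[ 2.26870916e-01 -2.15871215e-02  2.05152021e+00  3.43573708e-06
  1.11088994e+00 -1.42084711e+00]
```

send_rows([
  [[0, 0, -0.15, 0], [0, 0, -0.4, 0], [0, 0, -0.8, 0], [0, 0, -1.3, 0], [0, 0, -1.9, 0], [0, 0, -2.4, 0], [0, 0, -2.6, 0], [0, 0, -2.6, 0]],
])

```text
t: 14.85
eef_pos: [0.467, 0.184, 0.1229]
tcp_rot: [-0.038, 0.999, 0.0, 0.002]
force: [0.3, -0.3, -1.7]
gripper_width: 0.0147
gripper_force: 60.4
```

send_rows([
  [[-0.4, -0.4, 0, 0.5], [-1.1, -1.1, 0, 1.6], [-2.0, -2.0, 0, 2.7], [-3.0, -2.9, 0, 3.8], [-4.0, -3.9, 0, 4.9], [-4.9, -4.8, 0, 6.0], [-5.6, -5.5, 0, 7.0], [-5.78, -5.69, 0, 8.0]],
])

```text
t: 15.52
eef_pos: [0.654, 0.0232, 0.1191]
tcp_rot: [0.375, 0.927, -0.001, 0.0]
force: [0.5, 0.2, -2.0]
gripper_width: 0.015
gripper_force: 60.4
```

send_rows([
  [[0, 0, 0, 1.1], [0, 0, 0, 2.2], [0, 0, 0, 3.3], [0, 0, 0, 4.4], [0, 0, 0, 5.5], [0, 0, 0, 6.6], [0, 0, 0, 7.6], [0, 0, 0, 8.0]],
])

```text
t: 16.18
eef_pos: [0.6506, 0.0268, 0.1185]
tcp_rot: [0.718, 0.696, -0.001, -0.001]
force: [1.2, 0.6, -1.9]
gripper_width: 0.015
gripper_force: 60.4
```

send_rows([
  [[0, 0, 0, 0], [0, 0, 0, 0], [0, 0, 0, 0], [0, 0, 0, 0], [0, 0, 0, 0], [0, 0, 0, 0], [0, 0, 0, 0], [0, 0, 0, 0]],
])

```text
t: 16.85
eef_pos: [0.6516, 0.0268, 0.1203]
tcp_rot: [0.717, 0.697, 0.0, 0.0]
force: [-0.6, -0.5, -1.6]
gripper_width: 0.0149
gripper_force: 60.4
```

```bash
python3 - <<'E'
from h import *
show((.6515,.027,.035),-1.8)
img,d,m=cam('wrist'); save('w4',img); np.savez('w4.npz',d=d,rvec=m['rvec'],tvec=m['tvec'],K=[m[k] for k in('fx','fy','cx','cy')])
W=world(m,d)
B=(d>0)&(abs(W[...,0]-.652)<.06)&(abs(W[...,1]-.027)<.2)
for lo,hi,n in ((.015,.021,'tops'),(.008,.0145,'floor'),(.026,.035,'cars')):
    k=B&(W[...,2]>lo)&(W[...,2]<hi)
    nn,l,s,c=cv2.connectedComponentsWithStats(k.astype(np.uint8))
    for j in range(1,nn):
        if s[j,4]<300: continue
        p=W[l==j]; print(n,s[j,4],[np.round(q,1) for q in cv2.minAreaRect(p[:,:2].astype(np.float32)*1000)],p[:,2].mean().round(4))
E
```

```text
t 16.85 pos [0.6516 0.0268 0.1203] tooly -1.58 tilt [ 0. -0. -1.] F [-0.58 -0.45 -1.64] w 0.0149 gf 60.4
 shift units [ 0.007 -0.005  2.842] roll 0.036
tops 5070 [array([637.3,  76.8]), array([172.5,  19.1]), np.float64(88.3)] 0.0176
tops 6506 [array([680.9,  74.7]), array([174.1,  20.6]), np.float64(88.3)] 0.0176
floor 1958 [array([659.7, 105.7]), array([115.6,  24.2]), np.float64(88.3)] 0.0126
cars 3461 [array([658.8, 126.5]), array([65.8, 21. ]), np.float64(87.6)] 0.0295
```

View pics/w4.png

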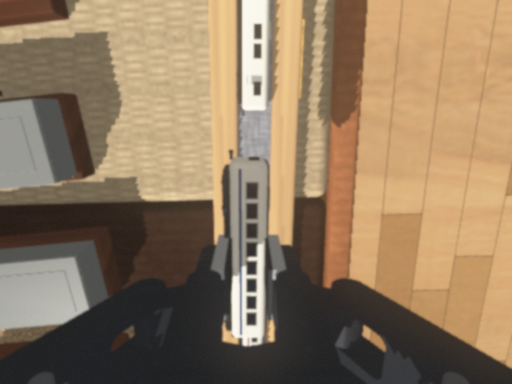

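The wrist view shows the railcar held at column ~250, rows 158-343, lined up over the groove (columns 237-271), with the left fixed car starting above row 108. I'll measure the held car and the groove in the same frame so that bias cancels.

```bash
python3 - <<'E'
from h import *
z=np.load('w4.npz'); K=z['K']; m=dict(fx=K[0],fy=K[1],cx=K[2],cy=K[3],rvec=z['rvec'],tvec=z['tvec'])
W=world(m,z['d'])
k=(z['d']>0)&(W[...,2]>.095)&(W[...,2]<.125)&(abs(W[...,0]-.652)<.012)
v,u=np.nonzero(k); print(v.min(),v.max(),u.min(),u.max())
for v0 in (165,180,195,210,225,260,290,320):
    r=W[v0]; kk=k[v0]; c=np.nonzero(kk)[0]
    if len(c): print(v0,c.min(),c.max(),'L',r[c.min()].round(4),'R',r[c.max()].round(4),'mid',r[c][:,0].mean().round(4))
p=W[k&(W[...,2]>.112)]; print(cv2.minAreaRect(p[:,:2].astype(np.float32)*1000), p[:,2].mean())
print('y range',np.percentile(W[k][:,1],[0,1,99,100]))
# second opinion: scene/top now
for n in('top','scene'):
    img,d,mm=cam(n); V=world(mm,d)
    k=(d>0)&(V[...,2]>.105)&(V[...,2]<.125)&(abs(V[...,0]-.65)<.05)&(abs(V[...,1]-.027)<.07)
    p=V[k]; print(n,k.sum(),p.mean(0) if len(p) else '', cv2.minAreaRect(p[:,:2].astype(np.float32)*1000) if len(p) else '')
E
```

```text
150 337 218 273
165 226 269 L [0.6436 0.0704 0.1022] R [0.6631 0.0718 0.1125] mid 0.6537
180 222 269 L [0.6424 0.0659 0.1135] R [0.663  0.0652 0.113 ] mid 0.6527
195 223 270 L [0.6426 0.0594 0.1146] R [0.6635 0.0578 0.1112] mid 0.6529
210 223 269 L [0.6422 0.0524 0.1146] R [0.6629 0.051  0.112 ] mid 0.6525
225 224 268 L [0.6422 0.0445 0.1127] R [0.6624 0.0437 0.1121] mid 0.6523
260 232 266 L [0.6455 0.0295 0.1183] R [0.6607 0.0323 0.1243] mid 0.6532
290 232 265 L [0.6452 0.017  0.123 ] R [0.6601 0.0163 0.1224] mid 0.6525
320 230 266 L [ 0.6428 -0.006   0.1137] R [ 0.6608 -0.0069  0.1132] mid 0.6518
((651.6655883789062, 28.924030303955078), (90.20693969726562, 23.967632293701172), 88.02175903320312) 0.11502598499019123
y range [-0.02048343 -0.01420023  0.07396619  0.0780247 ]
top 0  
scene 120 [0.64382193 0.01847334 0.11371486] ((648.1932983398438, 27.368637084960938), (41.2897834777832, 88.54439544677734), 14.382436752319336)
```

send_rows([
  [[0, 0.1, 0.6, 0.04], [0, 0.1, 1.2, 0.04], [0, 0.1, 1.7, 0.04], [0, 0.1, 2.1, 0.04], [0, 0.1, 2.3, 0.04], [0, 0.1, 2.4, 0.04], [0, 0.1, 2.4, 0.04], [0, 0.1, 2.4, 0.04]],
])

```text
t: 17.67
eef_pos: [0.6552, 0.0267, 0.0489]
tcp_rot: [0.718, 0.696, 0.0, 0.0]
force: [-0.6, 0.0, -1.3]
gripper_width: 0.0153
gripper_force: 60.4
```

```bash
python3 - <<'E'
from h import *
show((.6515,.027,.035),-1.7)
img,d,m=cam('wrist'); W=world(m,d); np.save('w5d.npy',d)
c=img[80:,130:400]; cv2.imwrite('pics/w5.png',cv2.resize(c,(700,788),interpolation=cv2.INTER_CUBIC)[:590,:,::-1])
for v0 in (100,120,130,140,150,160,170,180,200,220):
    r=W[v0]; out=[]
    for n,lo,hi in (('top',.015,.0205),('flo',.006,.0143),('car',.031,.055)):
        q=np.nonzero((d[v0]>0)&(r[:,2]>lo)&(r[:,2]<hi)&(abs(r[:,0]-.655)<.035))[0]
        if len(q)>3:
            g=np.split(q,np.nonzero(np.diff(q)>2)[0]+1)
            out.append((n,[(int(a[0]),int(a[-1]),(r[a[0],0]*1000).round(1),(r[a[-1],0]*1000).round(1)) for a in g if len(a)>3],(r[q,1].mean()*1000).round(0)))
    print(v0,out)
E
```

```text
t 17.67 pos [0.6552 0.0267 0.0489] tooly -1.83 tilt [ 0.001 -0.    -1.   ] F [-0.64  0.04 -1.33] w 0.0153 gf 60.4
 shift units [ 0.008 -0.123  0.463] roll -0.021
100 [('top', [(187, 224, np.float64(629.2), np.float64(647.0)), (275, 312, np.float64(671.6), np.float64(689.7))], np.float64(99.0)), ('flo', [(270, 273, np.float64(669.5), np.float64(671.1))], np.float64(99.0))]
120 [('top', [(188, 225, np.float64(628.6), np.float64(646.9)), (274, 312, np.float64(671.2), np.float64(689.8))], np.float64(90.0)), ('flo', [(226, 230, np.float64(647.1), np.float64(649.1)), (235, 273, np.float64(651.7), np.float64(670.9))], np.float64(90.0))]
130 [('top', [(188, 226, np.float64(628.4), np.float64(647.0)), (274, 311, np.float64(671.1), np.float64(689.6))], np.float64(85.0)), ('flo', [(227, 273, np.float64(647.5), np.float64(670.9))], np.float64(85.0))]
140 [('top', [(189, 226, np.float64(628.5), np.float64(646.8)), (274, 311, np.float64(671.1), np.float64(689.6))], np.float64(80.0)), ('flo', [(227, 273, np.float64(647.1), np.float64(670.8))], np.float64(80.0))]
150 [('top', [(189, 226, np.float64(
[... 749 characters left out ...]
9, np.float64(646.6), np.float64(666.8))], np.float64(70.0))]
180 [('top', [(191, 221, np.float64(628.0), np.float64(643.3)), (273, 308, np.float64(670.2), np.float64(688.4))], np.float64(60.0)), ('car', [(222, 269, np.float64(646.0), np.float64(666.8))], np.float64(66.0))]
200 [('top', [(192, 222, np.float64(627.5), np.float64(643.3)), (272, 307, np.float64(669.7), np.float64(688.1))], np.float64(49.0)), ('car', [(223, 270, np.float64(646.0), np.float64(667.1))], np.float64(57.0))]
220 [('top', [(193, 223, np.float64(627.2), np.float64(643.2)), (272, 306, np.float64(669.5), np.float64(687.7))], np.float64(38.0)), ('car', [(224, 268, np.float64(645.9), np.float64(666.0))], np.float64(47.0))]
```

View pics/w5.png

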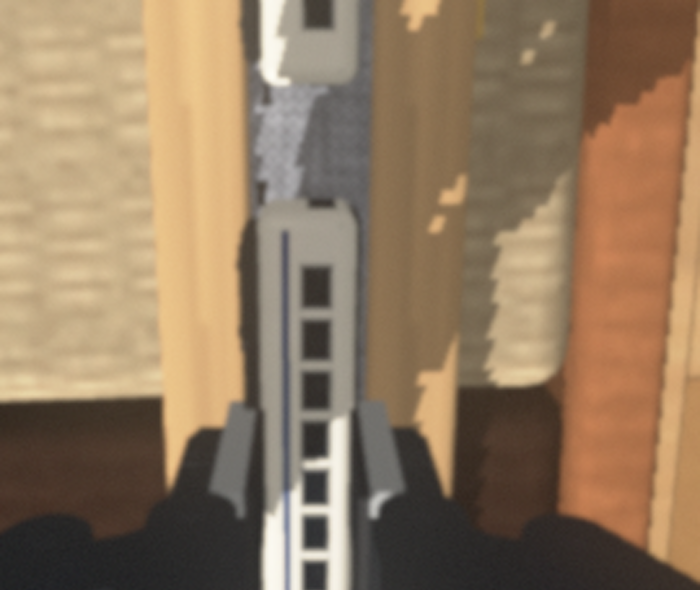

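The held car and groove are both centred at column ~248 in the full image, with about 14 mm clear to the fixed car. It is aligned, so I'll lower it.

send_rows([
  [[0, 0, 0.1, 0], [0, 0, 0.2, 0], [0, 0, 0.3, 0], [0, 0, 0.36, 0], [0, 0, 0.41, 0], [0, 0, 0.45, 0], [0, 0, 0.45, 0], [0, 0, 0.45, 0]],
])

```text
t: 18.38
eef_pos: [0.6547, 0.0267, 0.0347]
tcp_rot: [0.718, 0.696, 0.0, 0.0]
force: [0.1, 0.1, -1.7]
gripper_width: 0.0147
gripper_force: 60.5
```

send_rows([
  [[0, 0, 0, 0], [0, 0, 0.01, 0], [0, 0, 0.02, 0], [0, 0, 0.02, 0], [0, 0, 0.02, 0], [0, 0, 0.02, 0], [0, 0, 0.02, 0], [0, 0, 0.02, 0]],
])

```text
t: 19.05
eef_pos: [0.6547, 0.0267, 0.0347]
tcp_rot: [0.718, 0.696, -0.0, 0.0]
force: [-3.9, 0.2, 5.3]
gripper_width: 0.0152
gripper_force: 61.3
```

send_rows([
  [[0, 0, -0.02, 0], [0, 0, -0.02, 0], [0, 0, -0.02, 0], [0, 0, -0.02, 0], [0, 0, -0.02, 0], [0, 0, -0.02, 0], [0, 0, -0.02, 0], [0, 0, -0.02, 0]],
], gripper=1)

```text
t: 19.72
eef_pos: [0.6546, 0.0267, 0.0346]
tcp_rot: [0.718, 0.696, 0.0, -0.0]
force: [-0.1, -0.2, -0.3]
gripper_width: 0.0855
gripper_force: 0.0
```

send_rows([
  [[0, 0, -0.1, 0], [0, 0, -0.5, 0], [0, 0, -1.2, 0], [0, 0, -2.0, 0], [0, 0, -2.8, 0], [0, 0, -3.0, 0], [0, 0, -3.0, 0], [0, 0, -3.0, 0]],
])

```text
t: 20.38
eef_pos: [0.6546, 0.0267, 0.1248]
tcp_rot: [0.718, 0.696, 0.0, 0.0]
force: [-0.9, -0.4, -0.7]
gripper_width: 0.0853
gripper_force: 0.0
```

```bash
python3 - <<'E'
from h import *
show((.5639,.2896,.125),94.4); print(bot.read_state()['joints'].round(2))
img,d,m=cam('wrist'); W=world(m,d); save('w6',img)
for v0 in (60,90,180,210,240,270,300,330,350):
    r=W[v0]; c=np.nonzero((d[v0]>0)&(r[:,2]>.026)&(r[:,2]<.045)&(abs(r[:,0]-.657)<.02))[0]
    if len(c): print(v0,c.min(),c.max(),(r[[c.min(),c.max()],0]*1000).round(1),'y',(r[c,1].mean()*1000).round(0),'z',np.percentile(r[c,2],[50,90]).round(4))
E
```

```text
t 20.38 pos [0.6546 0.0267 0.1248] tooly -1.83 tilt [ 0. -0. -1.] F [-0.85 -0.37 -0.75] w 0.0853 gf 0.0
 shift units [ 8.663e+00 -3.300e+00 -7.000e-03] roll -16.038
[-0.07  0.22  1.64 -0.    1.28 -0.04]
60 233 263 [648.9 668.7] y 125.0 z [0.0297 0.0312]
90 233 263 [648.1 668.4] y 106.0 z [0.0297 0.0312]
180 234 261 [646.  665.8] y 44.0 z [0.0293 0.0302]
210 234 260 [645.1 664.5] y 21.0 z [0.0294 0.0302]
240 234 260 [643.9 664. ] y -3.0 z [0.0296 0.0305]
300 236 260 [643.3 662.9] y -55.0 z [0.0299 0.0309]
330 237 261 [642.9 663.1] y -84.0 z [0.03   0.0306]
```

View pics/w6.png

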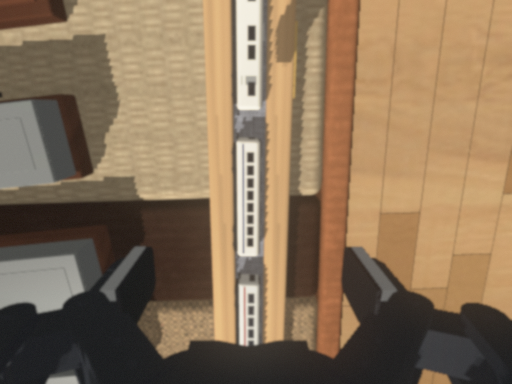

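The railcar at (248,198) sits in the groove between the two fixed cars, its top level with theirs. Now back to the cover.

send_rows([
  [[0.6, -0.2, 0, -0.6], [1.7, -0.6, 0, -1.7], [2.9, -1.1, 0, -2.8], [4.1, -1.6, 0, -3.9], [5.3, -2.0, 0, -5.0], [6.5, -2.5, 0, -6.1], [7.6, -2.9, 0, -7.1], [8.66, -3.3, 0, -8.0]],
])

```text
t: 21.1
eef_pos: [0.5616, 0.2908, 0.122]
tcp_rot: [0.371, 0.929, -0.001, -0.002]
force: [-0.5, -0.5, -0.1]
gripper_width: 0.0854
gripper_force: 0.0
```

send_rows([
  [[0, 0, 0, -1.1], [0, 0, 0, -2.2], [0, 0, 0, -3.3], [0, 0, 0, -4.4], [0, 0, 0, -5.5], [0, 0, 0, -6.6], [0, 0, 0, -7.6], [0, 0, 0, -8.03]],
])

```text
t: 21.77
eef_pos: [0.5625, 0.289, 0.1219]
tcp_rot: [-0.04, 0.999, -0.001, -0.002]
force: [-0.5, -0.6, 0.6]
gripper_width: 0.0853
gripper_force: 0.0
```

send_rows([
  [[0, 0, 0, 0], [0, 0, 0, 0], [0, 0, 0, 0], [0, 0, 0, 0], [0, 0, 0, 0], [0, 0, 0, 0], [0, 0, 0, 0], [0, 0, 0, 0]],
])

```text
t: 22.43
eef_pos: [0.564, 0.2895, 0.1248]
tcp_rot: [-0.038, 0.999, 0.0, 0.0]
force: [0.0, 0.7, 0.1]
gripper_width: 0.0852
gripper_force: 0.0
```

```bash
python3 - <<'E'
from h import *
show((.5639,.2896,.0173),94.4)
img,d,m=cam('wrist'); W=world(m,d)
k=(d>0)&(W[...,2]>.023)&(W[...,2]<.033)&(abs(W[...,0]-.564)<.1)&(abs(W[...,1]-.29)<.05)
p=W[k]; print('cover',k.sum(),cv2.minAreaRect(p[:,:2].astype(np.float32)*1000),np.median(p[:,2]))
E
```

```text
t 22.43 pos [0.564  0.2895 0.1248] tooly 94.34 tilt [ 0.  0. -1.] F [0.04 0.66 0.14] w 0.0852 gf 0.0
 shift units [3.000e-03 2.000e-03 3.583e+00] roll -0.009
cover 11056 ((549.5150756835938, 289.3963928222656), (149.70655822753906, 54.17023468017578), 4.415152549743652) 0.02783118441003548
```

send_rows([
  [[0, 0, 0.7, 0], [0, 0, 1.5, 0], [0, 0, 2.3, 0], [0, 0, 2.95, 0], [0, 0, 3.4, 0], [0, 0, 3.58, 0], [0, 0, 3.58, 0], [0, 0, 3.58, 0]],
])

```text
t: 23.15
eef_pos: [0.5645, 0.2898, 0.0181]
tcp_rot: [-0.038, 0.999, 0.0, 0.001]
force: [0.7, -0.0, 0.8]
gripper_width: 0.0853
gripper_force: 0.0
```

send_rows([
  [[0, 0, 0, 0], [0, 0, 0, 0], [0, 0, 0, 0], [0, 0, 0, 0], [0, 0, 0, 0], [0, 0, 0, 0], [0, 0, 0, 0], [0, 0, 0, 0]],
], gripper=0.1)

```text
t: 23.82
eef_pos: [0.5652, 0.2901, 0.0192]
tcp_rot: [-0.038, 0.999, 0.0, 0.001]
force: [-0.7, -0.2, 6.4]
gripper_width: 0.053
gripper_force: 64.9
```

send_rows([
  [[0, 0, -0.2, 0], [0, 0, -0.6, 0], [0, 0, -1.3, 0], [0, 0, -2.1, 0], [0, 0, -2.9, 0], [0, 0, -3.5, 0], [0, 0, -3.6, 0], [0, 0, -3.6, 0]],
])

```text
t: 24.48
eef_pos: [0.5649, 0.2899, 0.1276]
tcp_rot: [-0.038, 0.999, 0.001, 0.002]
force: [-0.8, 0.4, -0.5]
gripper_width: 0.0528
gripper_force: 64.3
```

send_rows([
  [[0.4, -0.4, 0, 0], [1.1, -1.0, 0, 0], [1.9, -1.7, 0, 0], [2.7, -2.4, 0, 0], [3.3, -3.0, 0, 0], [3.56, -3.23, 0, 0], [3.56, -3.23, 0, 0], [3.56, -3.23, 0, 0]],
])

```text
t: 25.15
eef_pos: [0.4646, 0.1848, 0.1245]
tcp_rot: [-0.038, 0.999, 0.0, -0.0]
force: [0.2, -0.2, -0.3]
gripper_width: 0.0525
gripper_force: 64.3
```

```bash
python3 - <<'E'
from h import *
show((.4650,.1850,.0375),94.4)
E
```

```text
t 25.15 pos [0.4646 0.1848 0.1245] tooly 94.31 tilt [-0.001  0.    -1.   ] F [ 0.17 -0.24 -0.32] w 0.0525 gf 64.3
 shift units [-0.017  0.005  2.901] roll -0.015
```

send_rows([
  [[-0.02, 0, 0.6, 0], [-0.02, 0, 1.2, 0], [-0.02, 0, 1.8, 0], [-0.02, 0, 2.2, 0], [-0.02, 0, 2.45, 0], [-0.02, 0, 2.6, 0], [-0.02, 0, 2.72, 0], [-0.02, 0, 2.8, 0]],
])

```text
t: 25.82
eef_pos: [0.466, 0.1851, 0.0415]
tcp_rot: [-0.038, 0.999, 0.0, 0.0]
force: [-0.6, 0.3, -0.1]
gripper_width: 0.0525
gripper_force: 64.3
```

send_rows([
  [[0, 0, 0.02, 0], [0, 0, 0.04, 0], [0, 0, 0.06, 0], [0, 0, 0.07, 0], [0, 0, 0.07, 0], [0, 0, 0.07, 0], [0, 0, 0.07, 0], [0, 0, 0.07, 0]],
])

```text
t: 26.48
eef_pos: [0.4655, 0.1849, 0.0393]
tcp_rot: [-0.038, 0.999, 0.0, 0.0]
force: [-0.1, 0.6, -0.8]
gripper_width: 0.0529
gripper_force: 64.3
```

```bash
python3 - <<'E'
from h import *
show((.4650,.1850,.0375),94.4)
img,d,m=cam('wrist'); W=world(m,d)
a=W[abs(W[...,1]-.184)<.015]; a=a[(abs(a[:,0]-.44)<.045)]
k=(a[:,2]>.035)&(a[:,2]<.06); print('cover z',np.percentile(a[k][:,2],[20,50,80]).round(4),'front x',np.percentile(a[k][:,0],1).round(4))
k=(a[:,2]>.014)&(a[:,2]<.024); print('plinth front x',np.percentile(a[k][:,0],1).round(4) if k.any() else None)
E
```

```text
t 26.48 pos [0.4655 0.1849 0.0393] tooly 94.35 tilt [ 0.  0. -1.] F [-0.13  0.64 -0.76] w 0.0529 gf 64.3
 shift units [0.015 0.006 0.061] roll -0.008
cover z [0.0476 0.0481 0.0486] front x 0.4052
plinth front x 0.4012
```

send_rows([
  [[0, 0, 0.02, 0], [0, 0, 0.03, 0], [0, 0, 0.03, 0], [0, 0, 0.03, 0], [0, 0, 0.03, 0], [0, 0, 0.03, 0], [0, 0, 0.03, 0], [0, 0, 0.03, 0]],
])

```text
t: 27.2
eef_pos: [0.4655, 0.1849, 0.0391]
tcp_rot: [-0.038, 0.999, -0.0, -0.0]
force: [-3.2, -1.5, 5.9]
gripper_width: 0.0526
gripper_force: 65.1
```

send_rows([
  [[0, 0, 0, 0], [0, 0, 0, 0], [0, 0, 0, 0], [0, 0, 0, 0], [0, 0, 0, 0], [0, 0, 0, 0], [0, 0, 0, 0], [0, 0, 0, 0]],
], gripper=1)

```text
t: 27.87
eef_pos: [0.4654, 0.1848, 0.0383]
tcp_rot: [-0.038, 0.999, -0.0, -0.0]
force: [0.1, -0.2, 0.3]
gripper_width: 0.0853
gripper_force: 0.0
```

send_rows([
  [[0, 0, -0.1, 0], [0, 0, -0.5, 0], [0, 0, -1.2, 0], [0, 0, -2.0, 0], [0, 0, -2.7, 0], [0, 0, -2.7, 0], [0, 0, -2.7, 0], [0, 0, -2.7, 0]],
])

```text
t: 28.53
eef_pos: [0.4651, 0.1848, 0.1193]
tcp_rot: [-0.038, 0.999, -0.0, -0.0]
force: [-0.5, -0.0, -0.3]
gripper_width: 0.0855
gripper_force: 0.0
```

```bash
python3 - <<'E'
from h import *
show()
img,d,m=cam('wrist'); W=world(m,d); save('w7',img)
B=(d>0)&(abs(W[...,0]-.463)<.1)&(abs(W[...,1]-.184)<.05)
for lo,hi in((.043,.053),(.014,.053)):
    p=W[B&(W[...,2]>lo)&(W[...,2]<hi)]; print(cv2.minAreaRect(p[:,:2].astype(np.float32)*1000),np.median(p[:,2]))
k=B&(W[...,2]>.043)&(W[...,2]<.053); A=np.c_[W[k][:,:2],np.ones(k.sum())]; print('tilt',np.linalg.lstsq(A,W[k][:,2],rcond=None)[0])
import pickle
img,d,m=cam('top'); W=world(m,d)
for n in ('glue','earbuds'):
    for o in bot.silhouettes('top',n)[:1]: print(n,np.median(W[o['mask']&(d>0)],0).round(3))
E
```

```text
t 28.53 pos [0.4651 0.1848 0.1193] tooly 94.35 tilt [-0. -0. -1.] F [-0.49 -0.05 -0.29] w 0.0855 gf 0.0
((465.8045654296875, 185.8309783935547), (119.5312728881836, 54.30500030517578), 4.390190601348877) 0.04781740848989739
((464.9779968261719, 184.67176818847656), (124.61731719970703, 61.968994140625), 4.276529312133789) 0.047761075673948876
tilt [ 0.0009703  -0.00035022  0.04742284]
glue [0.448 0.27  0.059]
earbuds [ 0.478 -0.245  0.023]
```

View pics/w7.png

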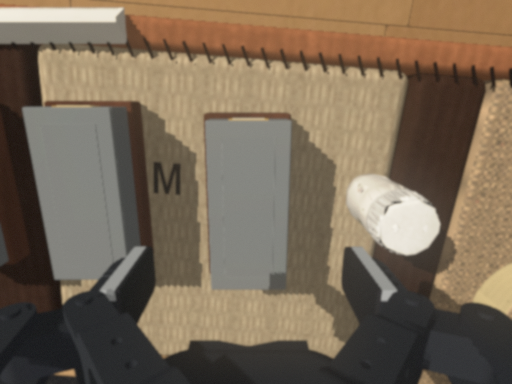

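The case at (248,203) is closed again: cover top at z = 47.8 mm, centred within about 1 mm. The glue at (395,215) has not moved.

```bash
python3 -c "
from station import bot
print(bot.close_job())"
```

```text
the job is handed in; nothing more can be done
None
```

The job is handed in, with no verdict returned: the first case I hefted (beside the glue bottle) was the heavy one, its railcar now sits in the stand's groove between the two others, its cover is back on, and the other three cases, the glue and the earbuds were not touched.

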